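Close the drying box and pin its lid with the R-clip

ROBOT

A 6-joint arm with a two-finger parallel gripper is mounted at the origin on the work surface. World frame = base frame: x ahead of the robot, y to its left, z up, the work surface at z = 0. Lengths are in mm, angles in rad, forces in N, time in s.
With the tool pointing down it reaches from about 325 to 850 mm from the base axis. Payload 15.5 kg.
Tool frame: the origin (TCP) lies on the centre line of the jaws, within the pads' length; the fingertips stand 17 mm ahead of it and the grasp point (between the pads) lies 2 mm behind it; z points along the fingers, y is the direction in which the jaws open and shut (so a half turn about z gives the same grasp; the last joint's range is limited). The gripper opens to 91 mm and grips with 3 to 60 N. Pads are 32 mm wide; open, the fingers measure 118 mm over their backs; the gripper's body (76 mm by 178 mm) begins 60 mm behind the grasp point.
Start: joints at [-1.198, 0.494, 1.345, -0, 1.302, -0.096], TCP at [282.386, -557.57, 230.915] pointing down, gripper open.
Joint ranges: [-2.91, 2.91], [-0.82, 2.16], [0.22, 2.67], [-1.22, 4.37], [0.12, 2.79], [-3.08, 3.08]. Speed limits (rad/s): [1.89, 1.89, 2.57, 3.01, 3.01, 3.01].

INTERFACE

Orientations are given as a unit quaternion [w, x, y, z].
In Python, from rig import telemetry, cams, workorder gives the robot as it stands.
- The arm moves only by the tool jog_arm, never from a script. Its argument "commands" is a list of rows, each an object with "offset": the shift along the tool's x, y, z in units of 200 mm (1.0 is 200 mm), a list of three; "yaw": the turn about the tool's z in units of 60 degrees (1.0 is 60 degrees); "claw": the gripper command: -1 is shut, 1 is fully open, values between are in proportion. In form: [{"offset": [x, y, z], "yaw": yaw, "claw": claw}, ...]. A call has 1 to 8 rows; each row is the pose to reach, as a shift and turn from the pose commanded when the call began, along the tool's axes at that moment; what a row does not reach only later rows make up. A row lasts 1/8 s, in which the tool goes at most 62.5 mm and 10.7 degrees, less where a joint would pass 70% of its speed; a pose out of reach is approached as far as the arm can. A call with a number of a shift or a turn outside -1 to 1 is refused whole. A call with a gripper value outside its range is refused whole. The fingers move at their own pace and stop on an object; "grip_force" is the grip in N (left out, the last holds). Time passes only in rows, so rows that repeat a pose let the fingers close. It gives the time, the measured TCP pose, the force and the opening at its end, in the units of the state.
- telemetry.get_obs(): the state, without advancing time (a new reading comes with each control period).
- cams.grab_frame(name): name is "scene" or "top" or "wrist"; returns the picture (400x640x3 uint8, blue, green, red); there is no depth.
- cams.calibration(name): a dict with "K" (3x3 intrinsics, pixels), "R" (3x3) and "t" (3): a world point X has camera coordinates R X + t; the wrist camera has in their place "tool_from_camera" (4x4, takes a point from camera to tool coordinates, whose origin is the TCP and whose axes are the flange's). Camera axes: x right, y down, z forward; pixel columns grow to the right and rows downward; lengths in mm; the calibration is good to about 2 mm. The wrist camera is an equidistant fisheye: a pixel r from the principal point sees the ray r / f radians off the axis. A picture is of the moment at which its call begins: read the wrist's pose just before it. calibration takes no time and is no camera call.
- workorder.hand_in(): hands the job in, once; it reports no verdict.
Trained networks look in the newest picture that a camera, given by its name, has taken for a name from the list of things; names that differ only in an ending like _2 or _b are one class to them, and where a whole thing is asked for, a point or a joint stands for the part that bears it (a point fixed in the world has none). Each returns a list of dicts, best first, with "confidence" (0 to 1); they miss things now and then, are a little off and sometimes report something else, mostly with a low value. They report only what shows in the picture. A call takes as long as a camera call. They do not tell look-alikes from the thing itself.
- cams.trace(camera, thing): "pixels" (400x640 bool, what is visible of it) and "extent" ([centre column, centre row, width, height] in pixels, round what is visible of it).
The state is a dict: "time": time; "joints": joint angles; "qd": joint speeds; "joint_torque": joint torques, N m; "ee_pos": TCP position; "ee_rot": TCP orientation; "wrist_force": force on the tool from outside, world axes, zero at the start; "moment": the same for the moment, N m; "opening": finger opening in mm.
Only numpy, scipy, OpenCV 4.12 (cv2) and the standard library are available. Lean on these libraries where they do the work, as an engineer would, in place of code of your own. Each camera call takes 0.05 s, during which the arm holds its last target. There are 200 camera calls.

TASK

Push the drying box's lid fully shut over the steel stud. Then lay the R-clip flat on the lid, on the side away from the hinge, with the tip of its straight leg just started in the stud's cross-hole, and let go of it; then push it by its loop until its bent leg has ridden over the stud and sprung back behind it, and leave it. Leave the other things on the table where they are.

Things in the scene. Friction and masses are not known exactly. Their poses are not given: they have to be found in the camera images.
- box: Black drying box, 245 x 190, 60 high, fixed on the table (place and yaw change), with an upright steel stud (diameter 30) fixed in it. Origin on the table under the stud; x from the lid's free edge towards the hinge. The shut lid's flat upper face is 68 above the table and reaches from 150 before the stud's axis (-x) to 95 behind it and 95 to either side, with a 36 square opening for the stud.
- stud_hole (a point): Centre of the cross-hole through the stud, on the stud's axis, 72 above the table. x runs along the hole, horizontally, from the lid's free edge towards the hinge; z up. The hole is 12 wide with rounded mouths about 10 before and behind the stud's axis; its floor, 4 below this point, is level with the shut lid's upper face; its roof is 8 above it and the stud's top 25.5 above it.
- hinge (a point): Middle of the lid's hinge axis, 95 behind the stud's axis (+x of stud_hole) and 64 above the table; the axis is the y axis of stud_hole.
- lid_edge (a point): Middle of the upper face at the lid's free edge, 245 from the hinge axis, on the side opposite the hinge. Its frame turns with the lid: x towards the hinge, z normal to the lid. The lid is 8 thick and 190 wide along y.
- lid (a joint): Angle of the lid: 0 is fully shut, positive is open (free edge up), up to 1.3 rad. A stiff hinge: it stays where it is left, and a few newtons (2 to 6) down near the free edge move it; shut, it rests on a firm stop.
- clip_grip (a point): Loose steel R-clip of 8 round wire, 131 long, about 125 g, lying flat (8 high) on the grey mat (4 thick). This point: half-way up, between its legs, next to the loop; the legs are parallel from 14 behind to 16 ahead of it and 30 over their outsides. x from the loop to the leg tips, y from the straight to the bent leg, z up. The straight leg's axis is 11 to -y; the loop's back 29 behind (-x).
- clip: The R-clip itself; same axes as clip_grip, its origin 14 behind clip_grip (-x) and 11 to its -y, on the axis of the straight leg, at the clip's underside.
- clip_tip (a point): End of the clip's straight leg (rounded tip), on the leg's axis, half-way up; 102 ahead of clip_grip along x and 11 to -y. With the clip home it stands about 50 beyond the stud's axis. The bent leg begins to meet the stud when the tip is about 14 beyond the stud's axis.
- clip_loop (a point): Outermost point of the back of the clip's loop (30 wide), half-way up, 131 behind clip_tip along x and 11 to its +y: the place to push.
- bent_leg (a joint): Spring angle of the clip's bent leg: 0 at rest, positive when spread away from the straight leg (0.2 at most). It spreads to about 0.07 as it rides over the stud (tip 14 to 40 beyond the axis), at a push of roughly 5 to 15 N, and springs back to about 0 when the clip is home, where it meets a firm stop against pushing further.
- ramekin: Bystander: small white bowl, 64 across, 35 high, on the mat beside the clip; origin under its centre.
- scoop: Bystander: steel spoon with a wooden handle, 160 long, lying on the mat beside the clip; origin at its underside.
- mug: Bystander: mug, 76 across, 85 high; origin under its centre.
- jar: Bystander: closed jar of nuts, 72 across, 110 high; origin under its centre.
- spatula: Bystander: spatula, 250 long, lying on the table; origin at its underside.
There are look-alikes about, which are no part of the job. There is more than one size of the clip; the job needs the smallest.

How it is judged:
By the outcome, as a careful person would: the job done as asked, in the order asked, and still so for the second after the job is handed in, with the robot touching nothing.
It also fails if it takes over 69 s, if anything falls off the work surface, if the arm or the gripper's body presses on something with over 40 N, if the wrist force passes 120 N, or if a joint passes its speed limit or range.

## Working session

There is one attempt and no reset: what is moved stays moved. The work goes in short steps, Python scripts to look and compute and a tool call to move; the robot and the scene stay as the last step left them, time stands still between calls to the robot, and variables do not carry over. Pictures are saved under pics/ and viewed, about 8 in all and at most 12, crops included, and the job is handed in when it is done.

Besides the shell and the picture viewer there is one more tool, called after "Call:" as name(argument=value, ...), one argument or row to a line, values as JSON. jog_arm: Moves the arm, as the interface text tells. Shifts and turns lie within -1 to 1; 1 stands for 200 mm of shift or 60 degrees of turn. Its arguments: {"type":"object","properties":{"commands":{"type":"array"},"grip_force":{"type":"number"}},"required":["commands"]}

```bash
ls; mkdir -p pics
cat > h.py <<'E'
import numpy as np, cv2
from rig import telemetry, cams, workorder
def save(n,im): cv2.imwrite('pics/'+n+'.png',im)
def ray(cam,u,v):
    c=cams.calibration(cam); K=np.array(c['K']);R=np.array(c['R']);t=np.array(c['t'])
    d=R.T@np.linalg.solve(K,[u,v,1.]); return -R.T@t,d
def at_z(cam,u,v,z):
    o,d=ray(cam,u,v); return o+d*(z-o[2])/d[2]
def proj(cam,X):
    c=cams.calibration(cam); p=np.array(c['K'])@(np.array(c['R'])@np.array(X,float)+np.array(c['t'])); return p[:2]/p[2]
E
python3 - <<'E'
from h import *
a=cams.grab_frame('scene');b=cams.grab_frame('top')
save('s0',a);save('t0',b)
for cam in('scene','top'):
    print(cams.calibration(cam))
    for th in('clip','box','lid','ramekin','scoop'):
        for r in cams.trace(cam,th): print(cam,th,round(r['confidence'],2),np.round(r['extent']))
E
```

```text
pics
{'K': array([[447.87724733,   0.        , 321.51716042],
       [  0.        , 447.87724733, 197.11851024],
       [  0.        ,   0.        ,   1.        ]]), 'R': array([[-0.58495521,  0.81095683,  0.01328244],
       [ 0.4550608 ,  0.34171011, -0.82228576],
       [-0.67137699, -0.47495602, -0.56891978]]), 't': array([ 281.15730344, -186.8199915 , 1667.16837373])}
scene clip 0.7 [377. 208.  45.  27.]
scene clip 0.65 [346. 256.  32.  34.]
scene clip 0.65 [448. 208.  48.  16.]
scene box 0.67 [248. 175. 104. 113.]
scene box 0.57 [304. 242.  37.  33.]
scene lid 0.74 [240. 164.  85. 103.]
scene scoop 0.74 [303. 242.  43.  33.]
{'K': array([[427.19984972,   0.        , 327.25797877],
       [  0.        , 427.19984972, 204.50413314],
       [  0.        ,   0.        ,   1.        ]]), 'R': array([[-0.00514754, -0.99989398, -0.01362107],
       [-0.99485509,  0.00649883, -0.10109958],
       [ 0.10117738,  0.01303058, -0.99478306]]), 't': array([  44.99902184,  555.39544287, 1357.40885297])}
top clip 0.83 [244. 295.  38.  46.]
top clip 0.77 [298. 259.  11.  49.]
top clip 0.44 [285. 195.   8.  12.]
top box 0.76 [406. 198.  81.  80.]
top lid 0.93 [409. 183.  65.  58.]
top ramekin 0.7 [406. 196.  77.  90.]
top ramekin 0.69 [260. 179.  18.  22.]
top scoop 0.78 [321. 181.   9.  51.]
```

```bash
python3 -c "
from h import *
o=telemetry.get_obs();print(o)
print(cams.calibration('wrist'))"
```

```text
{'time': 0.6, 'joints': array([-1.19750914e+00,  4.93599695e-01,  1.34555013e+00,  1.67119054e-05,
        1.30250020e+00, -9.55010129e-02]), 'qd': array([ 0.00104084, -0.0020241 ,  0.00126602, -0.00183342,  0.00052956,
       -0.00038198]), 'joint_torque': array([-1.47688274e-04, -8.78335261e+01, -3.82136858e+01,  7.07453652e-02,
        4.42826457e-02, -2.91718572e-05]), 'ee_pos': array([ 282.37613837, -557.54499143,  230.89814219]), 'ee_rot': array([-2.95259073e-05,  9.72655757e-01,  2.32251539e-01,  4.00777013e-06]), 'wrist_force': array([ 0.00963371,  0.20833787, -0.33870153]), 'moment': array([-0.01665647,  0.05113234, -0.0330293 ]), 'opening': 91.3341405758778}
{'K': array([[309.70691629,   0.        , 322.92284294],
       [  0.        , 309.70691629, 198.85117971],
       [  0.        ,   0.        ,   1.        ]]), 'tool_from_camera': array([[ 3.13569194e-04, -9.71523553e-01, -2.36942796e-01,
         6.53153815e+01],
       [ 9.99999875e-01,  2.12102568e-04,  4.53723499e-04,
        -3.71038615e-02],
       [-3.90546890e-04, -2.36942908e-01,  9.71523497e-01,
        -1.53675255e+02],
       [ 0.00000000e+00,  0.00000000e+00,  0.00000000e+00,
         1.00000000e+00]])}
```

Run:
```python
import cv2,numpy as np
a=cv2.imread('pics/s0.png');b=cv2.imread('pics/t0.png')
save=lambda n,i:cv2.imwrite('pics/'+n+'.png',i)
save('t0b',cv2.resize(b[110:350,190:510],None,fx=2.5,fy=2.5,interpolation=cv2.INTER_CUBIC))
save('s0b',cv2.resize(a[90:315,180:500],None,fx=2.5,fy=2.5,interpolation=cv2.INTER_CUBIC))
```

```text
(no output)
```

View pics/t0b.png

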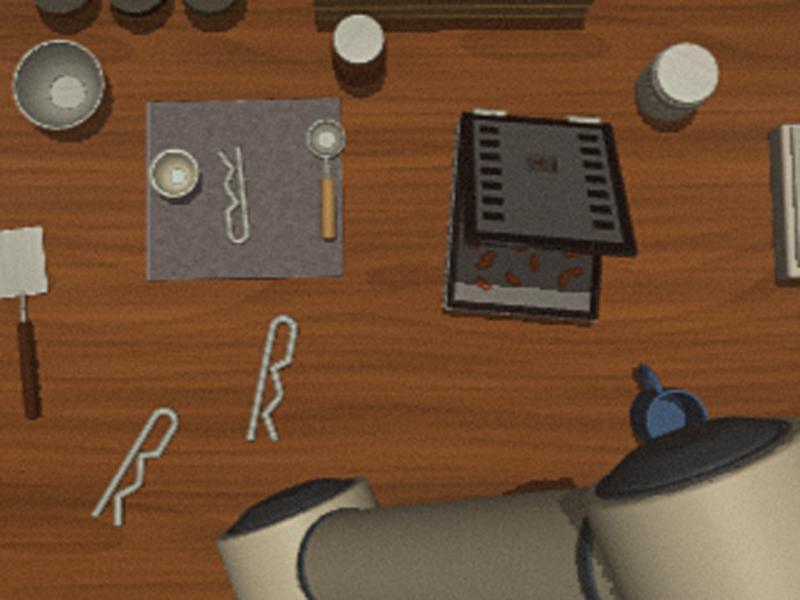

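View pics/s0b.png

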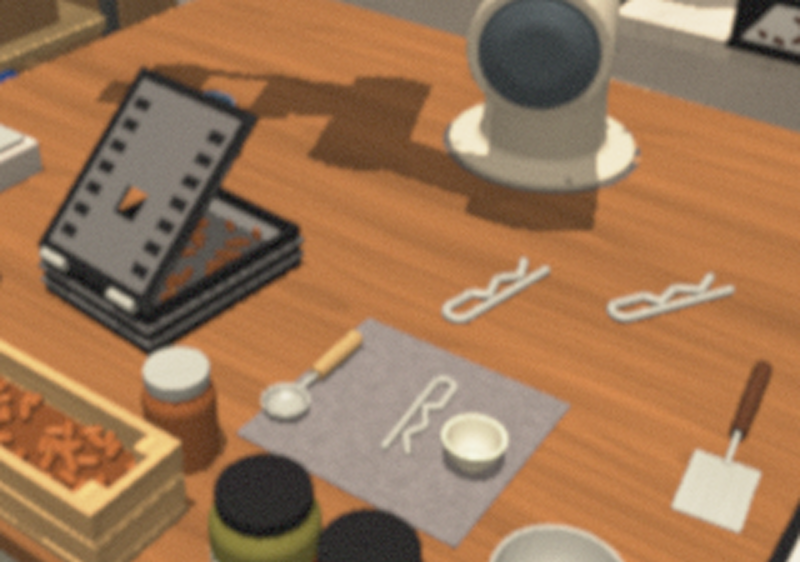

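Smallest clip is the one on the mat, top pixel ≈(284,188). The look-alikes lie on bare table at (298,259) and (244,295), and both are larger. The lid stands open, hinge on the far side. Next: fit the box pose and lid angle.

Run:
```python
from h import *
from scipy.optimize import least_squares
T=lambda p:np.array(p)/2.5+[190,110]; S=lambda p:np.array(p)/2.5+[180,90]
def W(q,p):
    x,y,a=q[:3]; c,s=np.cos(a),np.sin(a); return [x+c*p[0]-s*p[1],y+s*p[0]+c*p[1],p[2]]
def lid(th,r,y,h=4): # r from hinge, upper face 4 above axis
    return [95-r*np.cos(th)+h*np.sin(th), y, 64+r*np.sin(th)+h*np.cos(th)]
obs=[('top',T((447,308)),lambda q:[-150,95,60]),('top',T((597,320)),lambda q:[-150,-95,60]),
('top',T((470,243)),lambda q:lid(q[3],245,95)),('top',T((636,254)),lambda q:lid(q[3],245,-95)),
('top',T((462,113)),lambda q:lid(q[3],0,95)),('top',T((610,123)),lambda q:lid(q[3],0,-95)),
('scene',S((147,68)),lambda q:lid(q[3],245,-95)),('scene',S((256,117)),lambda q:lid(q[3],245,95)),
('scene',S((40,245)),lambda q:lid(q[3],0,-95)),('scene',S((148,308)),lambda q:lid(q[3],0,95)),
('scene',S((300,232)),lambda q:[-150,95,60])]
f=lambda q:np.concatenate([proj(c,W(q,g(q)))-p for c,p,g in obs])
r=least_squares(f,[500,-200,0,.9],x_scale=[50,50,.1,.1],loss='soft_l1')
print(np.round(r.x,3));print(np.round(r.fun.reshape(-1,2),1) if r.fun.size==22 else r.fun)
for n,p in(('tip',(239,150)),('btip',(222,153)),('loop',(237,242))): print(n,np.round(at_z('top',*T(p),8)))
for n,p in(('tip',(385,446)),('loop',(448,380))): print(n,np.round(at_z('scene',*S(p),8)))
```

```text
[ 6.05008e+02 -1.96552e+02 -8.20000e-02  7.26000e-01]
[[ 0.2 -0.8]
 [ 0.8 -0.9]
 [-2.3 -0.2]
 [ 0.2  0.6]
 [-0.4 -0.5]
 [ 0.2 -0.1]
 [-0.1 -1. ]
 [ 2.2 -1. ]
 [-0.4 -0.5]
 [-0.4  0.2]
 [ 1.3 -4. ]]
tip [674. 180.   8.]
btip [670. 203.   8.]
loop [551. 182.   8.]
tip [680. 182.   8.]
loop [556. 179.   8.]
```

```bash
cat >> h.py <<'E'
def pose():
    o=telemetry.get_obs(); w,x,y,z=o['ee_rot']; a=np.arctan2(2*(x*y+w*z),1-2*(y*y+z*z)); return o['ee_pos'],a,o
def row(x,y,z,a1=None,base=None):
    p,a=base if base else pose()[:2]
    d=np.array([x,y,z])-p; c,s=np.cos(a),np.sin(a)
    o=np.array([c*d[0]+s*d[1],s*d[0]-c*d[1],-d[2]])/200
    print(np.round(o,3).tolist(),'yaw',0 if a1 is None else round(-(a1-a)/np.radians(60),3))
BOX=[605.,-196.6,-.082]
def bw(bx,by,box=None):
    X,Y,A=box or BOX; return X+np.cos(A)*bx-np.sin(A)*by, Y+np.sin(A)*bx+np.cos(A)*by
E
python3 - <<'E'
from h import *
row(410,-370,330,-.082)
row(*bw(-68,0),330,-.082,base=(np.array([410,-370,330]),-.082))
E
```

```text
[0.993, -0.548, -0.496] yaw 0.526
[0.561, -0.944, -0.0] yaw -0.0
```

Call:
jog_arm(
  commands=[
    {"offset": [0.25,-0.14,-0.496],"yaw": 0.15,"claw": -1},
    {"offset": [0.5,-0.28,-0.496],"yaw": 0.3,"claw": -1},
    {"offset": [0.75,-0.42,-0.496],"yaw": 0.45,"claw": -1},
    {"offset": [0.993,-0.548,-0.496],"yaw": 0.526,"claw": -1},
    {"offset": [0.993,-0.548,-0.496],"yaw": 0.526,"claw": -1},
    {"offset": [0.993,-0.548,-0.496],"yaw": 0.526,"claw": -1},
  ],
)

```text
time: 1.35
ee_pos: [410.5, -369.5, 330.3]
ee_rot: [0.0, 0.999, -0.04, 0.0]
wrist_force: [-0.8, -1.0, -1.4]
opening: 34.2
```

Call:
jog_arm(
  commands=[
    {"offset": [0.15,-0.24,0],"yaw": 0,"claw": -1},
    {"offset": [0.3,-0.48,0],"yaw": 0,"claw": -1},
    {"offset": [0.45,-0.72,0],"yaw": 0,"claw": -1},
    {"offset": [0.56,-0.945,0],"yaw": 0,"claw": -1},
    {"offset": [0.56,-0.945,0],"yaw": 0,"claw": -1},
    {"offset": [0.56,-0.945,0],"yaw": 0,"claw": -1},
  ],
)

```text
time: 2.1
ee_pos: [536.8, -192.2, 329.8]
ee_rot: [0.0, 0.999, -0.041, -0.0]
wrist_force: [-0.1, -0.3, 0.2]
opening: 0.6
```

```bash
cat >> h.py <<'E'
def wproj(X):
    """world point(s) -> wrist pixel at current pose"""
    from scipy.spatial.transform import Rotation as Ro
    o=telemetry.get_obs(); w,x,y,z=o['ee_rot']; Rt=Ro.from_quat([x,y,z,w]).as_matrix()
    c=cams.calibration('wrist'); M=np.array(c['tool_from_camera']); K=np.array(c['K'])
    pt=Rt.T@(np.array(X,float)-o['ee_pos']); pc=M[:3,:3].T@(pt-M[:3,3])
    r=np.hypot(pc[0],pc[1]); th=np.arctan2(r,pc[2]); return K[:2,2]+K[0,0]*th*pc[:2]/r
def wray(u,v):
    from scipy.spatial.transform import Rotation as Ro
    o=telemetry.get_obs(); w,x,y,z=o['ee_rot']; Rt=Ro.from_quat([x,y,z,w]).as_matrix()
    c=cams.calibration('wrist'); M=np.array(c['tool_from_camera']); K=np.array(c['K'])
    d=np.array([u,v])-K[:2,2]; r=np.hypot(*d); th=r/K[0,0]
    dc=np.array([*(np.sin(th)*d/r),np.cos(th)]); return o['ee_pos']+Rt@M[:3,3], Rt@(M[:3,:3]@dc)
def wat(u,v,z):
    o,d=wray(u,v); return o+d*(z-o[2])/d[2]
E
python3 - <<'E'
from h import *
p,a,o=pose(); print(p,a,o['wrist_force'],o['opening'])
b=(p,a)
for th in(.74,.62,.5,.38,.26,.14,.05,0,-.02):
    bx=95-222*np.cos(th)+4*np.sin(th); z=64+222*np.sin(th)+4*np.cos(th)
    print(th,end=' '); row(*bw(bx,0),z+17,-.082,base=b)
E
```

```text
[ 536.7850678  -192.22562706  329.8200342 ] -0.08247609275877289 [-0.11206598 -0.30556887  0.24828181] 0.5819458077814272
0.74 [0.011, -0.006, 0.481] yaw -0.0
0.62 [-0.075, -0.006, 0.583] yaw -0.0
0.5 [-0.148, -0.006, 0.694] yaw -0.0
0.38 [-0.207, -0.006, 0.814] yaw -0.0
0.26 [-0.251, -0.006, 0.939] yaw -0.0
0.14 [-0.28, -0.006, 1.069] yaw -0.0
0.05 [-0.291, -0.006, 1.169] yaw -0.0
0 [-0.293, -0.006, 1.224] yaw -0.0
-0.02 [-0.293, -0.006, 1.246] yaw -0.0
```

Call:
jog_arm(
  commands=[
    {"offset": [0.01,0,0.2],"yaw": 0,"claw": -1},
    {"offset": [0.01,0,0.4],"yaw": 0,"claw": -1},
    {"offset": [0.01,0,0.48],"yaw": 0,"claw": -1},
    {"offset": [-0.035,0,0.53],"yaw": 0,"claw": -1},
    {"offset": [-0.075,0,0.583],"yaw": 0,"claw": -1},
    {"offset": [-0.113,0,0.64],"yaw": 0,"claw": -1},
    {"offset": [-0.148,0,0.694],"yaw": 0,"claw": -1},
    {"offset": [-0.18,0,0.754],"yaw": 0,"claw": -1},
  ],
)

```text
time: 3.1
ee_pos: [500.9, -187.9, 178.8]
ee_rot: [0.0, 0.999, -0.041, 0.0]
wrist_force: [2.2, -0.7, 1.5]
opening: 0.1
```

Call:
jog_arm(
  commands=[
    {"offset": [-0.027,0,0.06],"yaw": 0,"claw": -1},
    {"offset": [-0.05,0,0.122],"yaw": 0,"claw": -1},
    {"offset": [-0.071,0,0.185],"yaw": 0,"claw": -1},
    {"offset": [-0.088,0,0.25],"yaw": 0,"claw": -1},
    {"offset": [-0.1,0,0.315],"yaw": 0,"claw": -1},
    {"offset": [-0.108,0,0.37],"yaw": 0,"claw": -1},
    {"offset": [-0.111,0,0.415],"yaw": 0,"claw": -1},
    {"offset": [-0.113,0,0.44],"yaw": 0,"claw": -1},
  ],
)

```text
time: 4.1
ee_pos: [478.6, -186.0, 90.7]
ee_rot: [-0.0, 0.999, -0.041, -0.0]
wrist_force: [0.5, 0.7, 1.6]
opening: 0.3
```

Call:
jog_arm(
  commands=[
    {"offset": [0,0,0.01],"yaw": 0,"claw": -1},
    {"offset": [0,0,0.02],"yaw": 0,"claw": -1},
    {"offset": [0,0,0.03],"yaw": 0,"claw": -1},
    {"offset": [0,0,0.03],"yaw": 0,"claw": -1},
  ],
)

```text
time: 4.6
ee_pos: [478.8, -186.1, 85.3]
ee_rot: [0.0, 0.999, -0.041, 0.0]
wrist_force: [-0.1, -0.4, -0.1]
opening: 0.5
```

Call:
jog_arm(
  commands=[
    {"offset": [0,0,0.01],"yaw": 0,"claw": -1},
    {"offset": [0,0,0.02],"yaw": 0,"claw": -1},
    {"offset": [0,0,0.02],"yaw": 0,"claw": -1},
  ],
)

```text
time: 4.97
ee_pos: [479.0, -186.2, 84.6]
ee_rot: [0.001, 0.999, -0.041, 0.001]
wrist_force: [-18.7, 8.3, 80.4]
opening: 0.0
```

Run:
```python
from h import *
p,a,o=pose(); print(p,o['wrist_force'])
a=cams.grab_frame('scene');b=cams.grab_frame('top'); save('s1',a);save('t1',b)
save('c1',np.vstack([cv2.resize(a[100:240,180:380],None,fx=3,fy=2)*1,cv2.resize(b[140:260,340:440],None,fx=6,fy=2.6)]))
```

```text
[ 478.99233036 -186.15951045   84.5757034 ] [-18.66980966   8.34359589  80.43986225]
```

View pics/c1.png

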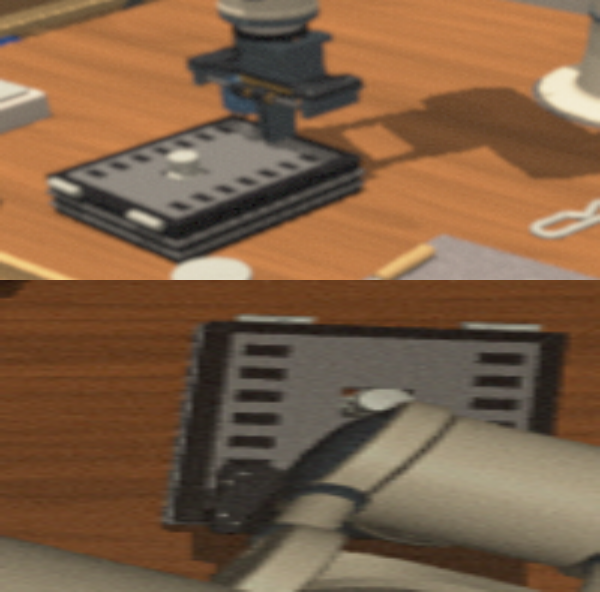

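The lid is shut on its stop (force rise at fingertip height 68). Retreat upward and look at the stud with the wrist camera.

Call:
jog_arm(
  commands=[
    {"offset": [0,0,-0.1],"yaw": 0,"claw": -1},
    {"offset": [0.1,0,-0.4],"yaw": 0,"claw": -0.2},
    {"offset": [0.2,0,-0.65],"yaw": 0,"claw": -0.2},
    {"offset": [0.2,0,-0.8],"yaw": 0,"claw": -0.2},
    {"offset": [0.2,0,-0.8],"yaw": 0,"claw": -0.2},
    {"offset": [0.2,0,-0.8],"yaw": 0,"claw": -0.2},
  ],
)

```text
time: 5.82
ee_pos: [518.2, -189.2, 240.7]
ee_rot: [-0.0, 0.999, -0.041, -0.0]
wrist_force: [0.3, 0.3, 0.4]
opening: 36.4
```

Run:
```python
from h import *
p,a,o=pose(); print(p,a)
w=cams.grab_frame('wrist'); save('w1',cv2.resize(w,(800,500)))
for n,q in(('studtop',(0,0,97.5)),('fl',(-150,95,68)),('fr',(-150,-95,68)),('hl',(95,95,68)),('hr',(95,-95,68))):
    print(n,np.round(wproj([*bw(q[0],q[1]),q[2]])*1.25))
```

```text
[ 518.20950424 -189.16573067  240.67531955] -0.0820368918480677
studtop [403. 127.]
fl [301. 300.]
fr [506. 300.]
hl [294.  28.]
hr [513.  28.]
```

View pics/w1.png

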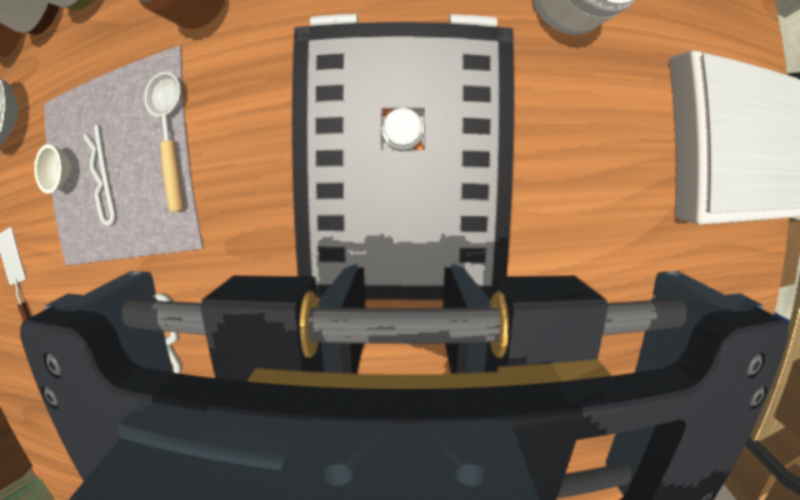

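Wrist view: stud top at (403,129) against predicted (403,127), and the hinge corners match within 1–2 px, so the box pose is good. The lid lies shut. Clip on the mat has its tip at ≈(99,127) and loop at ≈(107,222), with the ramekin to its left. Now hover behind the clip.

Run:
```python
from h import *
print('stud',wat(403/1.25,129/1.25,97.5))
print('tip',wat(99/1.25,127/1.25,8),'loop',wat(107/1.25,223/1.25,8))
print('ram',at_z('top',190+175/2.5,110+173/2.5,35),'scoop',at_z('top',190+328/2.5,110+205/2.5,10))
row(525,0,230,.0)
row(530,187,170,.08,base=(np.array([525,0,230]),0.))
```

```text
stud [ 603.71384664 -196.18874372   97.5       ]
tip [675.17684298 177.52288481   8.        ] loop [553.00861931 184.23049616   8.        ]
ram [639.20870855 260.20313244  35.        ] scoop [599.10614295  61.76432133  10.        ]
[-0.043, -0.945, 0.052] yaw -0.078
[0.025, -0.935, 0.3] yaw -0.076
```

Call:
jog_arm(
  commands=[
    {"offset": [-0.01,-0.3,0.05],"yaw": -0.078,"claw": 0.0},
    {"offset": [-0.02,-0.6,0.05],"yaw": -0.078,"claw": 0.0},
    {"offset": [-0.043,-0.945,0.05],"yaw": -0.078,"claw": 0.0},
    {"offset": [-0.043,-0.945,0.05],"yaw": -0.078,"claw": 0.0},
  ],
)

```text
time: 6.38
ee_pos: [524.5, 3.1, 230.2]
ee_rot: [-0.0, 1.0, 0.002, -0.001]
wrist_force: [-0.5, -1.1, -0.3]
opening: 45.5
```

Call:
jog_arm(
  commands=[
    {"offset": [0.01,-0.3,0.1],"yaw": -0.076,"claw": 0.0},
    {"offset": [0.02,-0.6,0.2],"yaw": -0.076,"claw": 0.0},
    {"offset": [0.025,-0.935,0.3],"yaw": -0.076,"claw": 0.0},
    {"offset": [0.025,-0.935,0.3],"yaw": -0.076,"claw": 0.0},
    {"offset": [0.025,-0.935,0.3],"yaw": -0.076,"claw": 0.0},
  ],
)

```text
time: 7.0
ee_pos: [530.3, 186.3, 170.6]
ee_rot: [0.0, 0.999, 0.04, -0.001]
wrist_force: [0.4, -0.9, 0.5]
opening: 45.4
```

Run:
```python
from h import *
p,a,o=pose(); print(p,a,o['opening'])
w=cams.grab_frame('wrist'); save('w2raw',w); save('w2',cv2.resize(w[0:260,140:500],None,fx=2.2,fy=2.2,interpolation=cv2.INTER_CUBIC))
for r in cams.trace('wrist','clip'): print(r['confidence'],np.round(r['extent']))
```

```text
[530.3345734 186.286089  170.5628406] 0.07999671411458699 45.38586392038578
0.83 [328. 108.  38. 127.]
0.59 [352. 286.  17.  22.]
0.33 [251.  71.  62.  68.]
0.15 [622. 329.  31.  59.]
```

View pics/w2.png

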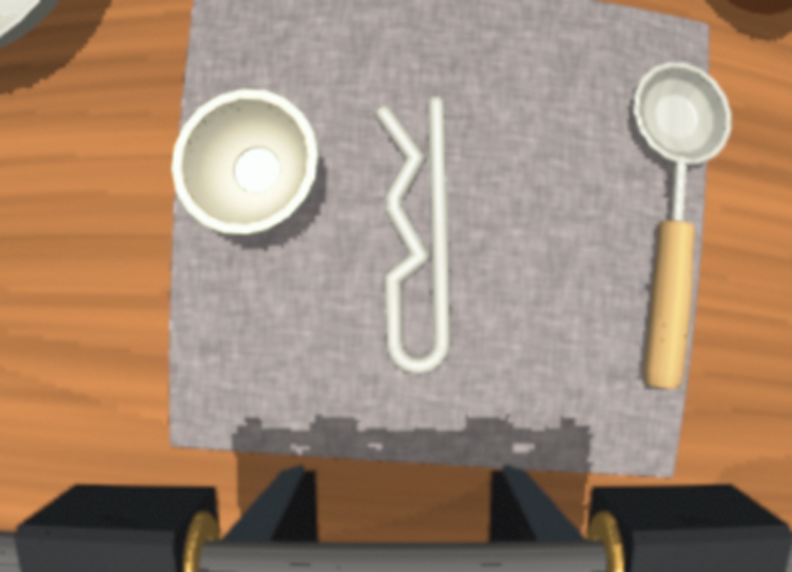

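Close crop: this is the R-clip, tip at (436,97), loop back at (418,374), clear of ramekin and scoop. Compute its pose and check its length.

Run:
```python
from h import *
f=lambda u,v:wat(140+u/2.2,v/2.2,8.)
tip,leg,loop=f(436,98),f(442,330),f(418,373)
print(tip,leg,loop)
d=tip-leg; a1=np.arctan2(d[1],d[0]); e=tip-loop; a2=np.arctan2(e[1],e[0])+np.arctan2(11,131)
print('yaw',a1,a2,'len',np.hypot(*e[:2]),np.hypot(131,11))
a=a1; g=tip[:2]+np.array([[np.cos(a),-np.sin(a)],[np.sin(a),np.cos(a)]])@[-102,11]
h=loop[:2]+29*np.array([np.cos(a),np.sin(a)]); print('grip',g,h)
m=(g+h)/2; row(m[0],m[1],60,a); row(m[0],m[1],10,a)
```

```text
[681.09688867 181.01888295   8.        ] [571.70129502 169.49899428   8.        ] [550.57142511 178.97643441   8.        ]
yaw 0.104918192655637 0.09941956012376735 len 130.5414425911012 131.4610208388783
grip [578.50578913 181.27636262] [579.41195798 182.01348295]
[0.239, 0.037, 0.557] yaw -0.026
[0.239, 0.037, 0.807] yaw -0.026
```

Call:
jog_arm(
  commands=[
    {"offset": [0.1,0.02,0.2],"yaw": -0.026,"claw": 0.1},
    {"offset": [0.242,0.038,0.4],"yaw": -0.026,"claw": 0.1},
    {"offset": [0.242,0.038,0.55],"yaw": -0.026,"claw": 0.1},
    {"offset": [0.242,0.038,0.67],"yaw": -0.026,"claw": 0.1},
    {"offset": [0.242,0.038,0.735],"yaw": -0.026,"claw": 0.1},
    {"offset": [0.242,0.038,0.74],"yaw": -0.026,"claw": 0.1},
    {"offset": [0.242,0.038,0.74],"yaw": -0.026,"claw": 0.1},
  ],
)

```text
time: 7.98
ee_pos: [580.0, 182.7, 24.3]
ee_rot: [-0.0, 0.999, 0.053, 0.001]
wrist_force: [0.4, 0.3, 0.1]
opening: 49.7
```

Call:
jog_arm(
  commands=[
    {"offset": [0,0,0],"yaw": 0,"claw": -1},
    {"offset": [0,0,0],"yaw": 0,"claw": -1},
    {"offset": [0,0,0],"yaw": 0,"claw": -1},
    {"offset": [0,0,0],"yaw": 0,"claw": -1},
    {"offset": [0,0,0],"yaw": 0,"claw": -1},
    {"offset": [0,0,0],"yaw": 0,"claw": -1},
  ],
  grip_force=15,
)

```text
time: 8.72
ee_pos: [579.6, 183.1, 23.7]
ee_rot: [-0.0, 0.999, 0.053, 0.0]
wrist_force: [-1.1, 0.8, 6.6]
opening: 29.1
```

Call:
jog_arm(
  commands=[
    {"offset": [0,0,-0.05],"yaw": 0,"claw": -1},
    {"offset": [0,0,-0.2],"yaw": 0,"claw": -1},
    {"offset": [0,0,-0.45],"yaw": 0,"claw": -1},
    {"offset": [0,0,-0.7],"yaw": 0,"claw": -1},
    {"offset": [0,0,-0.7],"yaw": 0,"claw": -1},
    {"offset": [0,0,-0.7],"yaw": 0,"claw": -1},
  ],
)

```text
time: 9.48
ee_pos: [578.9, 182.9, 163.0]
ee_rot: [0.0, 0.999, 0.053, -0.0]
wrist_force: [0.4, 0.3, -1.7]
opening: 29.3
```

Run:
```python
from h import *
p,a,o=pose(); print(p,a,o['opening'],o['wrist_force'])
w=cams.grab_frame('wrist'); save('w3',cv2.resize(w[40:300,200:460],None,fx=2.3,fy=2.3,interpolation=cv2.INTER_CUBIC))
```

```text
[578.93463937 182.85853529 163.00921117] 0.10646186635664617 29.270397865668222 [ 0.44583354  0.32933727 -1.72238518]
```

View pics/w3.png

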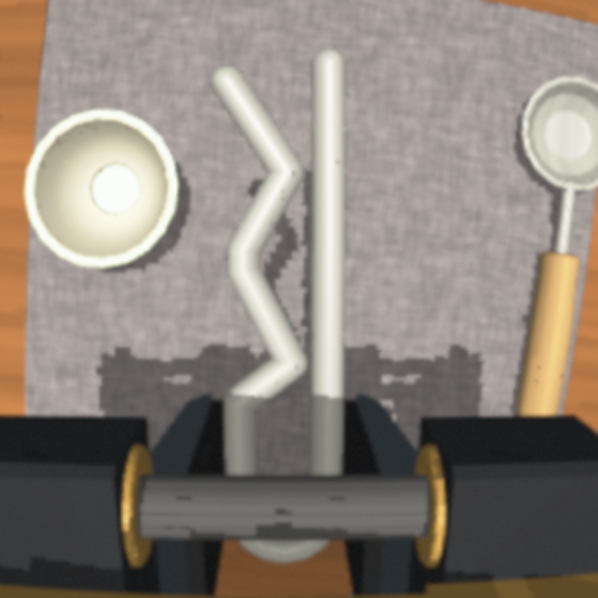

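Clip held squarely; tip at (328,50), leg along column ≈328. Work out the tip in the tool frame.

Run:
```python
from h import *
p,a,_=pose()
f=lambda u,v,dz:wat(200+u/2.3,40+v/2.3,p[2]-dz)
c,s=np.cos(a),np.sin(a)
for dz in(13,15.7,18):
    for n,q in(('tip',(328,51)),('leg',(328,380)),('btip',(223,70))):
        d=f(*q,dz)-p; print(dz,n,'tool x,y',np.round([c*d[0]+s*d[1],s*d[0]-c*d[1]],1))
```

```text
13 tip tool x,y [99.6 10.8]
13 leg tool x,y [21.1 11.4]
13 btip tool x,y [ 95.  -13.5]
15.7 tip tool x,y [100.1  11. ]
15.7 leg tool x,y [20.4 11.5]
15.7 btip tool x,y [ 95.5 -13.7]
18 tip tool x,y [100.6  11.1]
18 leg tool x,y [19.7 11.7]
18 btip tool x,y [ 95.9 -13.9]
```

```bash
sed -i 's/^BOX=.*/BOX=[604.3,-196.4,-.082]/' h.py
python3 - <<'E'
from h import *
row(525,0,170,0.)
t=bw(-146,11); print(t); row(*t,125,-.082,base=(np.array([525,0,170]),0.))
E
```

```text
[-0.364, 0.88, -0.038] yaw 0.102
(np.float64(459.69156651935816), np.float64(-173.47837339378395))
[-0.327, 0.867, 0.225] yaw 0.078
```

Call:
jog_arm(
  commands=[
    {"offset": [-0.1,0.22,-0.038],"yaw": 0.05,"claw": -1},
    {"offset": [-0.2,0.45,-0.038],"yaw": 0.102,"claw": -1},
    {"offset": [-0.3,0.68,-0.038],"yaw": 0.102,"claw": -1},
    {"offset": [-0.364,0.88,-0.038],"yaw": 0.102,"claw": -1},
    {"offset": [-0.364,0.88,-0.038],"yaw": 0.102,"claw": -1},
  ],
)

```text
time: 10.15
ee_pos: [524.4, -2.0, 169.7]
ee_rot: [0.0, 1.0, -0.002, -0.001]
wrist_force: [-1.2, 0.7, -1.3]
opening: 29.3
```

Call:
jog_arm(
  commands=[
    {"offset": [-0.1,0.2,0.0],"yaw": 0.078,"claw": -1},
    {"offset": [-0.2,0.45,0.0],"yaw": 0.078,"claw": -1},
    {"offset": [-0.3,0.68,0.1],"yaw": 0.078,"claw": -1},
    {"offset": [-0.327,0.85,0.2],"yaw": 0.078,"claw": -1},
    {"offset": [-0.327,0.867,0.225],"yaw": 0.078,"claw": -1},
    {"offset": [-0.327,0.867,0.225],"yaw": 0.078,"claw": -1},
    {"offset": [-0.327,0.867,0.225],"yaw": 0.078,"claw": -1},
  ],
)

```text
time: 11.02
ee_pos: [460.6, -172.1, 126.1]
ee_rot: [-0.0, 0.999, -0.04, -0.0]
wrist_force: [-0.0, -0.4, -1.4]
opening: 29.4
```

Run:
```python
from h import *
p,a,o=pose(); print(p,a,o['opening'],o['wrist_force'])
w=cams.grab_frame('wrist'); save('w4',cv2.resize(w[0:260,190:460],None,fx=2.3,fy=2.3,interpolation=cv2.INTER_CUBIC))
for q in((0,0,97.5),(95,95,68),(95,-95,68)): 
    r=wproj([*bw(q[0],q[1]),q[2]]); print(q,np.round((r-[190,0])*2.3,1))
c,s=np.cos(a),np.sin(a)
print('tip',(wproj([p[0]+c*101+s*11,p[1]+s*101-c*11,p[2]-15.7])-[190,0])*2.3)
```

```text
[ 460.63284527 -172.09054983  126.08190864] -0.08076998513255514 29.377237842615543 [-0.0116798  -0.42599231 -1.44506686]
(0, 0, 97.5) [352.   -5.5]
(95, 95, 68) [  64.8 -182.8]
(95, -95, 68) [ 611.2 -168.7]
tip [349.94739678 140.47692978]
```

View pics/w4.png

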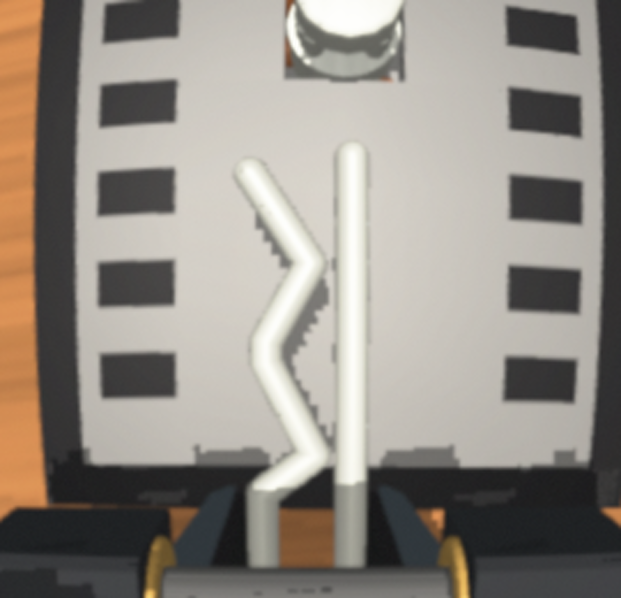

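Run:
```python
from h import *
f=lambda u,v,z:wat(190+u/2.3,v/2.3,z)
def inbox(P):
    d=P[:2]-BOX[:2]; c,s=np.cos(BOX[2]),np.sin(BOX[2]); return np.round([c*d[0]+s*d[1],-s*d[0]+c*d[1]],1)
for n,q in(('op corner L',(286,78,68)),('op corner R',(405,81,68)),('lid fL',(50,503,68)),('lid fR',(618,503,68)),('stud L at z~90',(290,25,90)),('stud R',(404,25,90)),('tip',(351,143,110.4)),('leg',(350,450,110.4))):
    print(n,inbox(f(*q)))
for q in((-150,95,68),(-150,-95,68)): print((wproj([*bw(q[0],q[1]),q[2]])-[190,0])*2.3)
```

```text
op corner L [-15.6  17.9]
op corner R [-15.8 -17.6]
lid fL [-146.7   95.1]
lid fR [-146.8  -92.4]
stud L at z~90 [-6.4 16.3]
stud R [ -5.6 -14.5]
tip [-44.8   1.3]
leg [-119.1    1. ]
[ 51.22700567 512.60382672]
[623.77068217 511.98214789]
```

Call:
jog_arm(
  commands=[
    {"offset": [0,0,0.06],"yaw": 0,"claw": -1},
    {"offset": [0,0,0.12],"yaw": 0,"claw": -1},
    {"offset": [0,0,0.17],"yaw": 0,"claw": -1},
    {"offset": [0,0,0.17],"yaw": 0,"claw": -1},
    {"offset": [0,0,0.17],"yaw": 0,"claw": -1},
  ],
)

```text
time: 11.7
ee_pos: [460.3, -173.2, 91.9]
ee_rot: [-0.0, 0.999, -0.041, -0.0]
wrist_force: [-0.1, 0.2, -0.6]
opening: 29.4
```

Run:
```python
from h import *
p,a,o=pose(); print(p,a,o['opening'],o['wrist_force'])
t=bw(1-101.3,11.5); row(*t,89.7,-.082)
w=cams.grab_frame('wrist'); save('w5',w)
```

```text
[ 460.3220179  -173.23170581   91.94010455] -0.0820893862833652 29.39345348893391 [-0.14751141  0.24529825 -0.55234417]
[0.225, -0.001, 0.011] yaw -0.0
```

Call:
jog_arm(
  commands=[
    {"offset": [0.05,0,0.008],"yaw": 0,"claw": -1},
    {"offset": [0.1,0,0.01],"yaw": 0,"claw": -1},
    {"offset": [0.14,0,0.01],"yaw": 0,"claw": -1},
    {"offset": [0.17,0,0.01],"yaw": 0,"claw": -1},
    {"offset": [0.195,0,0.01],"yaw": 0,"claw": -1},
    {"offset": [0.21,0,0.01],"yaw": 0,"claw": -1},
    {"offset": [0.225,0,0.01],"yaw": 0,"claw": -1},
    {"offset": [0.225,0,0.01],"yaw": 0,"claw": -1},
  ],
)

```text
time: 12.75
ee_pos: [505.3, -176.9, 89.9]
ee_rot: [0.0, 0.999, -0.041, 0.0]
wrist_force: [-1.0, 0.7, -1.4]
opening: 29.5
```

Run:
```python
from h import *
p,a,o=pose(); print(p,a,o['opening'],o['wrist_force'])
w=cams.grab_frame('wrist'); s=cams.grab_frame('scene');save('s6',s)
A=cv2.resize(w[0:230,220:440],None,fx=2.3,fy=2.3,interpolation=cv2.INTER_CUBIC)
B=cv2.resize(s[130:230,190:320],None,fx=4,fy=4,interpolation=cv2.INTER_CUBIC)
im=np.zeros((540,506+290,3),np.uint8); im[:529,:506]=A; B2=B[0:400,130:420]; im[:400,506:]=B2; save('w6',im)
```

```text
[ 505.25619789 -176.86469847   89.93690387] -0.0820516550257845 29.47410874654009 [-0.96759991  0.73134625 -1.39136592]
```

View pics/w6.png

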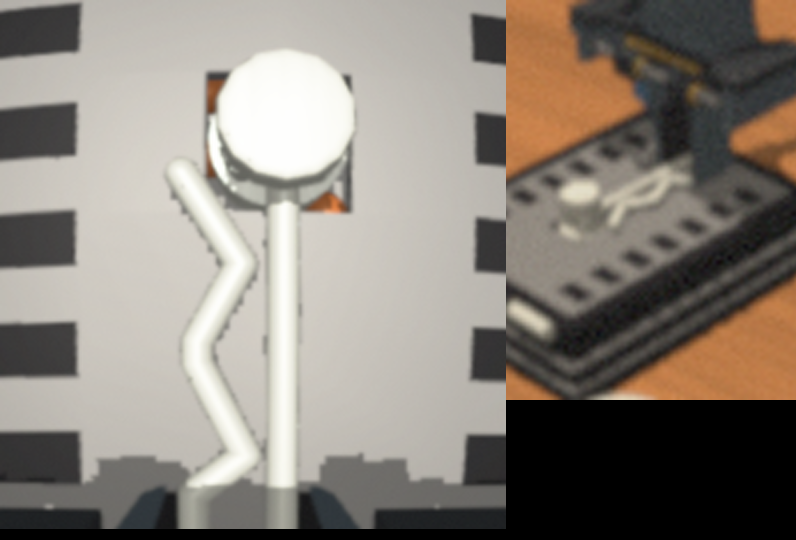

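Leg at column 283 runs into the stud (base centre ≈281, top 286) with no contact force, so the tip is started in the hole. Lower, release, rise.

Call:
jog_arm(
  commands=[
    {"offset": [0,0,0.005],"yaw": 0,"claw": -1},
    {"offset": [0,0,0.01],"yaw": 0,"claw": -1},
    {"offset": [0,0,0.012],"yaw": 0,"claw": -1},
    {"offset": [0,0,0.012],"yaw": 0,"claw": -1},
  ],
)

```text
time: 13.35
ee_pos: [505.1, -176.8, 87.7]
ee_rot: [0.0, 0.999, -0.041, 0.0]
wrist_force: [-1.8, 0.7, 5.0]
opening: 29.6
```

Call:
jog_arm(
  commands=[
    {"offset": [0,0,0],"yaw": 0,"claw": -0.2},
    {"offset": [0,0,0],"yaw": 0,"claw": 0.1},
    {"offset": [0,0,0],"yaw": 0,"claw": 0.1},
    {"offset": [0,0,0],"yaw": 0,"claw": 0.1},
    {"offset": [0,0,-0.1],"yaw": 0,"claw": 0.1},
    {"offset": [0,0,-0.3],"yaw": 0,"claw": 0.1},
    {"offset": [-0.2,0,-0.4],"yaw": 0,"claw": -1},
    {"offset": [-0.3,0,-0.4],"yaw": 0,"claw": -1},
  ],
)

```text
time: 14.35
ee_pos: [444.5, -171.9, 168.8]
ee_rot: [0.0, 0.999, -0.041, 0.001]
wrist_force: [0.4, 0.2, -1.4]
opening: 32.6
```

Run:
```python
from h import *
p,a,o=pose(); print(p,a,o['opening'],o['wrist_force'])
w=cams.grab_frame('wrist')
save('w7',cv2.resize(w[0:260,200:460],None,fx=2.3,fy=2.3,interpolation=cv2.INTER_CUBIC))
```

```text
[ 444.46819279 -171.87891137  168.84169613] -0.08200238677526392 32.627024642586 [ 0.42461891  0.19869706 -1.35378969]
```

View pics/w7.png

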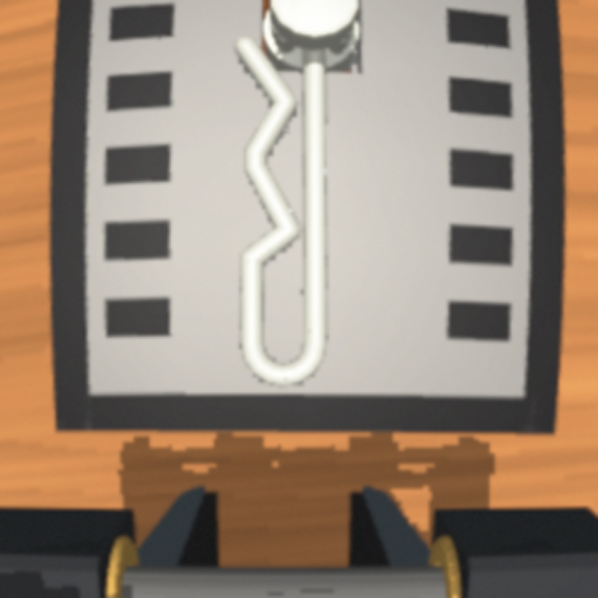

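Clip lies flat on the lid, leg in the stud at (315,60), loop back at (284,384). Plan the push.

Run:
```python
from h import *
P=wat(200+284/2.3,384/2.3,72); d=P[:2]-BOX[:2]; c,s=np.cos(BOX[2]),np.sin(BOX[2]); print(P,c*d[0]+s*d[1],-s*d[0]+c*d[1])
for bx in(-165,-148,-130,-116,-97,-94): print(bx,end=' '); row(*bw(bx,11.8),88,-.082)
```

```text
[ 473.19791975 -174.79490945   72.        ] -132.4311946728456 10.794167879545153
-165 [-0.007, 0.0, 0.4] yaw -0.0
-148 [0.078, 0.0, 0.4] yaw -0.0
-130 [0.168, 0.0, 0.4] yaw -0.0
-116 [0.238, 0.0, 0.4] yaw -0.0
-97 [0.333, 0.0, 0.4] yaw -0.0
-94 [0.348, 0.0, 0.4] yaw -0.0
```

Call:
jog_arm(
  commands=[
    {"offset": [-0.03,0.004,0.1],"yaw": 0,"claw": -1},
    {"offset": [-0.03,0.004,0.25],"yaw": 0,"claw": -1},
    {"offset": [-0.03,0.004,0.37],"yaw": 0,"claw": -1},
    {"offset": [-0.03,0.004,0.405],"yaw": 0,"claw": -1},
    {"offset": [-0.03,0.004,0.405],"yaw": 0,"claw": -1},
    {"offset": [0.02,0.004,0.405],"yaw": 0,"claw": -1},
    {"offset": [0.06,0.004,0.405],"yaw": 0,"claw": -1},
    {"offset": [0.06,0.004,0.405],"yaw": 0,"claw": -1},
  ],
)

```text
time: 15.4
ee_pos: [458.3, -173.9, 86.9]
ee_rot: [0.0, 0.999, -0.041, 0.001]
wrist_force: [-1.0, 0.4, 0.0]
opening: 0.2
```

Call:
jog_arm(
  commands=[
    {"offset": [0.02,0,0],"yaw": 0,"claw": -1},
    {"offset": [0.04,0,0],"yaw": 0,"claw": -1},
    {"offset": [0.06,0,0],"yaw": 0,"claw": -1},
    {"offset": [0.08,0,0],"yaw": 0,"claw": -1},
    {"offset": [0.1,0,0],"yaw": 0,"claw": -1},
    {"offset": [0.11,0,0],"yaw": 0,"claw": -1},
  ],
)

```text
time: 16.15
ee_pos: [477.9, -174.9, 86.2]
ee_rot: [-0.001, 0.999, -0.041, -0.002]
wrist_force: [-10.1, 1.0, 4.4]
opening: 0.5
```

Call:
jog_arm(
  commands=[
    {"offset": [0.02,0,-0.003],"yaw": 0,"claw": -1},
    {"offset": [0.04,0,-0.003],"yaw": 0,"claw": -1},
    {"offset": [0.06,0,-0.003],"yaw": 0,"claw": -1},
    {"offset": [0.08,0,-0.003],"yaw": 0,"claw": -1},
    {"offset": [0.1,0,-0.003],"yaw": 0,"claw": -1},
    {"offset": [0.115,0,-0.003],"yaw": 0,"claw": -1},
    {"offset": [0.115,0,-0.003],"yaw": 0,"claw": -1},
  ],
)

```text
time: 17.02
ee_pos: [502.8, -177.6, 87.3]
ee_rot: [0.0, 0.999, -0.041, 0.001]
wrist_force: [-0.3, -0.6, 0.1]
opening: 0.8
```

Call:
jog_arm(
  commands=[
    {"offset": [0.01,0,0],"yaw": 0,"claw": -1},
    {"offset": [0.02,0,0],"yaw": 0,"claw": -1},
    {"offset": [0.02,0,0],"yaw": 0,"claw": -1},
  ],
)

```text
time: 17.4
ee_pos: [506.3, -177.8, 87.1]
ee_rot: [0.0, 0.999, -0.041, 0.0]
wrist_force: [-0.7, 0.1, -0.9]
opening: 0.6
```

Call:
jog_arm(
  commands=[
    {"offset": [0.01,0,0],"yaw": 0,"claw": -1},
    {"offset": [0.015,0,0],"yaw": 0,"claw": -1},
    {"offset": [0.015,0,0],"yaw": 0,"claw": -1},
  ],
)

```text
time: 17.77
ee_pos: [509.1, -178.0, 87.1]
ee_rot: [0.0, 0.999, -0.041, 0.0]
wrist_force: [-1.0, 0.1, 0.4]
opening: 0.6
```

Call:
jog_arm(
  commands=[
    {"offset": [0.006,0,0],"yaw": 0,"claw": -1},
    {"offset": [0.01,0,0],"yaw": 0,"claw": -1},
    {"offset": [0.01,0,0],"yaw": 0,"claw": -1},
  ],
)

```text
time: 18.15
ee_pos: [511.1, -178.1, 87.1]
ee_rot: [-0.0, 0.999, -0.041, 0.0]
wrist_force: [-0.5, -0.2, 0.2]
opening: 0.5
```

Call:
jog_arm(
  commands=[
    {"offset": [-0.05,0,0],"yaw": 0,"claw": -1},
    {"offset": [-0.15,0,-0.1],"yaw": 0,"claw": -1},
    {"offset": [-0.3,0,-0.35],"yaw": 0,"claw": -1},
    {"offset": [-0.3,0,-0.45],"yaw": 0,"claw": -1},
    {"offset": [-0.3,0,-0.45],"yaw": 0,"claw": -1},
    {"offset": [-0.3,0,-0.45],"yaw": 0,"claw": -1},
  ],
)

```text
time: 18.9
ee_pos: [450.8, -173.0, 176.4]
ee_rot: [-0.0, 0.999, -0.041, -0.0]
wrist_force: [-0.8, -0.1, 0.0]
opening: 0.9
```

Run:
```python
from h import *
p,a,o=pose(); print(p,a,o['opening'],o['wrist_force'])
w=cams.grab_frame('wrist'); s=cams.grab_frame('scene')
save('s8',s)
A=cv2.resize(w[0:260,215:435],None,fx=2.2,fy=2.2,interpolation=cv2.INTER_CUBIC)
B=cv2.resize(s[130:220,220:290],None,fx=4.4,fy=4.4,interpolation=cv2.INTER_CUBIC)
im=np.zeros((572,484+308,3),np.uint8); im[:,:484]=A; im[:396,484:]=B; save('w8',im)
```

```text
[ 450.80252808 -173.00606514  176.37719078] -0.08203272808362001 0.8969812716707003 [-0.84071256 -0.09725025  0.0410722 ]
```

View pics/w8.png

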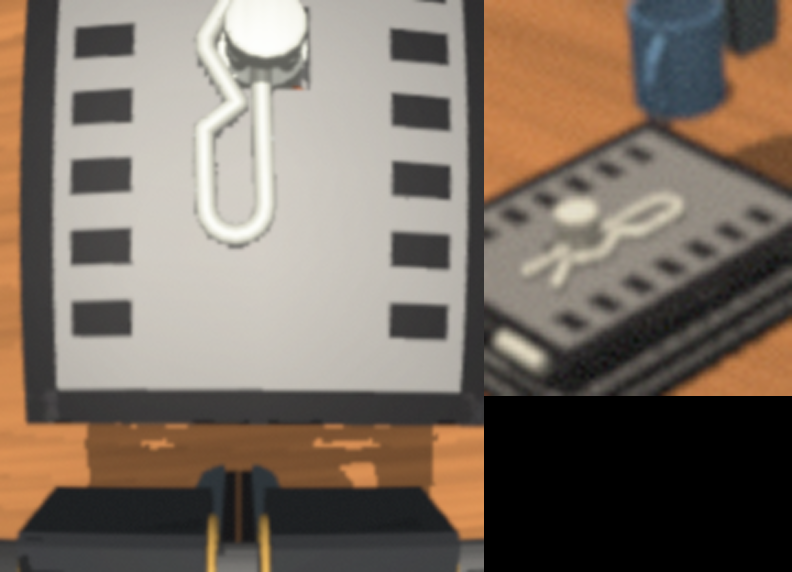

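Run:
```python
from h import *
c,s=np.cos(BOX[2]),np.sin(BOX[2])
def ib(P): d=P[:2]-BOX[:2]; return np.round([c*d[0]+s*d[1],-s*d[0]+c*d[1]],1)
f=lambda u,v,z:ib(wat(215+u/2.2,v/2.2,z))
print('loop',f(236,245,72),'op front corner R',f(307,90,68),'lid edge',f(240,423,68),'stud front top',f(265,58,97.5))
g=lambda u,v,z:ib(at_z('scene',220+(u-484)/4.4,130+v/4.4,z))
print('tip',g(524,273,72),'btip',g(556,284,72),'loop',g(684,200,72))
```

```text
loop [-78.4  10.8] op front corner R [-16.5 -16.3] lid edge [-147.6    9.3] stud front top [-13.2   0.9]
tip [53.7  2.1] btip [48.3 27.3] loop [-77.2  14.4]
```

Loop measured at -80.5 and tip at about +51 from the stud (allowing for the ~2 mm camera bias that also shows at the lid edge). Home would be -81 and +50. Bent-leg tip spacing is 25.2 against 24.7 at rest, so it has sprung back.

```bash
python3 -c "
from h import *
print(workorder.hand_in())"
```

```text
the job is handed in; nothing more can be done
None
```

The job is done and handed in at about 19 s. The lid is shut on its stop, and the clip is home in the stud with its bent leg sprung back behind it.

- **Lid:** I pushed it down along its arc until it met the firm stop. The wrist force peaked at about 80 N there, under the 120 N limit.
- **Clip placed:** I took the smallest clip from the mat (measured 130.5 mm against 131.5 expected). I laid it flat on the lid with its tip in the cross-hole and let go.
- **Clip pushed home:** Pushing on the loop took about 10 N while the bent leg rode over the stud. The force then fell to zero.
- **Last checks:** After allowing for a camera offset of about 2 mm, the loop was 80.5 mm before the stud's axis (home is 81). The tip was about 51 mm beyond it (home is 50). The bent leg's end stood 25.2 mm from the straight leg, against 24.7 mm at rest.

I did not feel a force rise against the clip's firm stop, so that it is home rests on the pictures. The gripper stayed clear of the other things on the table. I did not measure their positions again at the end.

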